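# Release the incubator lid and move the sample block to the cooling plate

## Task

The incubation has finished: press the release button on the bench incubator so that its lid springs fully open, then take the sample block out by its carrying bar and stand it upright near the middle of the finned metal cooling plate. Keep the block upright and do not drop it, leave the lid open, and do not disturb the other things on the bench.

Things in the scene. Friction and masses are not known exactly. Their poses are not given: they have to be found in the camera images.
- incubator: Fixed white bench incubator, 270 (x) by 180 (y) mm, 109 mm high with the lid shut. Origin: on the table under the chamber's centre; +x to the hinge side, -x to the front. Chamber: inside 150 x 160 mm, floor 20 and rim 60 mm above the table, outside x -85..85 mm. In front (x -185..-85) a 50 mm high apron with the release button and a small steel latch hook, 82 mm high, at x -106..-88.
- release_top (a point): Centre of the top of the release button: a round black push button 36 mm across in a 52 mm round grey housing, the only round thing on the apron, pressed straight down. When up, its top stands 72 mm above the table and 10 mm above the housing; its centre is 60 mm in front of the lid. Moves with the button.
- release (a joint): Travel of the release button, m: 0 up, 0.006 fully down. Spring: about 1.5 N to start, 5 N fully down; it comes back up by itself. The latch lets go at about 0.004.
- lid (a joint): Opening angle of the clamshell lid, rad: 0 shut and latched, 1.75 fully open at its stop. The lid (170 x 180 mm, 48 mm deep shell, white frame, clear window) is hinged on the incubator's far (+x) rim. Unlatched, a damped spring swings it open in about 1.2 s and keeps it open, leaning back slightly, top about 235 mm above the table. Its front edge swings up and away from the button.
- lid_front (a point): Middle of the lid's upper front edge (108 mm above the table when shut); moves with the lid.
- block: Loose aluminium sample block, 110 mm (x) by 76 mm (y) by 34 mm high, with low white tube caps (up to 40 mm) and a black carrying bar; 74 mm high in all, about 0.45 kg. Origin: centre of its underside, z up. It stands loosely on the chamber floor (20 mm above the table) under the shut lid, nearly parallel with the incubator.
- block_bar (a point): Centre of the block's carrying bar, 66 mm above the block's underside. The bar runs along the block's x, 90 mm long, 14 mm thick (y), 16 mm high; pinch it across y from above. Below the bar there is 18 mm free down to the tube caps.
- cool_plate: Fixed plain dark metal cooling plate with fins below, 180 mm (x) by 150 mm (y), 20 mm high, flat top. Origin: centre of its underside, on the table. A heavy bottle, 64 mm across and 160 mm high, stands fixed on the table behind it (+x), 155 to 175 mm from its centre.
- cool_top (a point): Centre of the cooling plate's top face, 20 mm above the table.
- tip_box: Bystander: clear pipette tip box, 120 x 85 x 45 mm, on the table in front of the cooling plate. Origin: centre of underside.
- tube_rack: Bystander: white tube rack with capped tubes, 110 x 220 mm, 93 mm high, at the left side of the table. Origin: centre of underside.
- beaker: Bystander: empty glass beaker, 84 mm across, 110 mm high, at the right side of the table. Origin: centre of underside.

How it is judged:
On the way, in this order (a step that is already met when the one before it is completed fails the run):
1. the release button is pressed until the latch lets go (value of joint release above 0.0038 m), for 0.02 s.
2. the lid has sprung open to its stop, the block still in the chamber (value of joint lid above 1.65 rad and horizontal distance between block and incubator below 0.06 m), for 0.1 s.
3. the block stands on the cooling plate (horizontal distance between block and cool_top below 0.04 m and z of block in the frame of cool_top below 0.005 m), for 0.1 s.
At the end, for the whole second after the job is handed in: The lid is open at its stop (joint lid above 1.65 rad) and the block stands upright (within 0.08 rad) and at rest on the cooling plate, its centre within 40 mm of the plate's centre and its underside on the plate's top (within 5 mm) (all of step 3 and value of joint lid above 1.65 rad and z of block in the frame of cool_top above -0.004 m and angle between block's own z axis and vertical below 0.08 rad and linear speed of block below 0.02 m/s); the robot touches nothing.
It fails at once if the block is tipped more than 0.6 rad (angle between block's own z axis and vertical above 0.6 rad).
It fails at once if the block is dropped (falls free, faster than 0.6 m/s) (contact force between block and anything else below 0.05 N and linear speed of block above 0.6 m/s).
It fails at once if a bystander (tip box, tube rack or beaker) is pushed more than 20 mm or tipped over (distance of any of tip_box, tube_rack, beaker from where it was at the start of the episode above 0.02 m or angle between beaker's own z axis and vertical above 0.5 rad).
It also fails if it takes over 59 s, if anything falls off the work surface, if the arm or the gripper's body presses on something with over 40 N, if the wrist force passes 120 N, or if a joint passes its speed limit or range.

## Robot

A 6-joint arm with a two-finger parallel gripper is mounted at the origin on the work surface. World frame = base frame: x ahead of the robot, y to its left, z up, the work surface at z = 0. Lengths are in m, angles in rad, forces in N, time in s.
With the tool pointing down it reaches from about 0.35 to 0.775 m from the base axis. Payload 5.5 kg.
Tool frame: the origin (TCP) lies between the finger pads; the fingertips stand 19 mm ahead of it and the grasp point (between the pads) is the TCP; z points along the fingers, x is the direction in which the jaws open and shut, and the axes are right-handed (so a half turn about z gives the same grasp; the last joint's range is limited). The gripper opens to 85 mm and grips with 20 to 120 N. Pads are 22 mm wide; open, the fingers measure 114 mm over their backs; the gripper's body (76 mm by 85 mm) begins 54 mm behind the grasp point. The pads swing forward as they close: fully open they stand 13 mm farther back than shut.
Start: joints at [-1.383, 0.313, 0.046, 1.304, 0, 1.431], TCP at [0.185, -0.544, 0.25] pointing down, gripper open.
Joint ranges: [-2.76, 2.76], [-0.86, 1.69], [-1.03, 1.26], [-2.2, 2.34], [-1.47, 1.5], [-3.14, 3.14]. Speed limits (rad/s): [2.57, 2.57, 3.14, 3.14, 3.14, 3.14].

## Interface

Orientations are given as a unit quaternion [w, x, y, z].
In Python, from workcell import env gives the robot as it stands. The module is installed in compiled form; this text tells all that it offers.
- The arm moves only by the tool carry_out, never from a script. Its argument "steps" is a list of rows, each a list of 7 numbers: the gripper command: -1 is shut, 1 is fully open, values between are in proportion, then the shift along the tool's x, y, z in m, then the turn, a rotation vector about the tool's x, y, z in rad. A call has 1 to 20 rows; each row shifts and turns the commanded pose from where the row before left it, along the tool's axes as they then stand; what a row does not reach is not made up. A row lasts 1/8 s, in which the tool goes at most 62.5 mm and 10.7 degrees, less where a joint would pass 70% of its speed; a pose out of reach is approached as far as the arm can. A call with a gripper value outside its range is refused whole. The fingers move at their own pace and stop on an object; "grip_force" is the grip in N (left out, the last holds). Time passes only in rows, so rows that do not move let the fingers close. It gives the time, the measured TCP pose, the force and the opening at its end, in the units of the state.
- env.get_state(): the state, without advancing time (a new reading comes with each control period).
- env.read_camera(name): name is "scene" or "top" or "wrist"; returns a dict with "color" (400x640x3 uint8, red, green, blue), "K" (3x3 intrinsics, pixels), "dist" ([k1, k2, p1, p2, k3] as OpenCV has them; the pictures are not rectified), "R" (3x3) and "t" (3): a world point X has camera coordinates R X + t. Camera axes: x right, y down, z forward; pixel columns grow to the right and rows downward; lengths in m; the calibration is good to about 2 mm. A picture is of the moment at which its call begins. There is no depth.
- env.hand_in(): hands the job in, once; it reports no verdict.
The state is a dict: "clock": time; "joint_pos": joint angles; "qvel": joint speeds; "tau": joint torques, N m; "tcp_pos": TCP position; "orientation": TCP orientation; "wrist_force": force on the tool from outside, world axes, zero at the start; "ft_torque": the same for the moment, N m; "finger_gap": finger opening in m.
Only numpy, scipy, OpenCV 4.12 (cv2) and the standard library are available. Lean on these libraries where they do the work, as an engineer would, in place of code of your own. Each camera call takes 0.05 s, during which the arm holds its last target. There are 200 camera calls.

## Working session

There is one attempt and no reset: what is moved stays moved. The work goes in short steps, Python scripts to look and compute and a tool call to move; the robot and the scene stay as the last step left them, time stands still between calls to the robot, and variables do not carry over. Pictures are saved under pics/ and viewed, about 8 in all and at most 12, crops included, and the job is handed in when it is done.

Besides the shell and the picture viewer there is one more tool, called after "Request:" by a JSON object that holds its "name" and its "arguments", one argument or row to a line. carry_out: Moves the arm, as the interface text tells. Its arguments: {"type":"object","properties":{"steps":{"type":"array","items":{"type":"array","items":{"type":"number"}}},"grip_force":{"type":"number"}},"required":["steps"]}

```bash
mkdir -p pics
cat > h.py <<'E'
import numpy as np, cv2, pickle
from workcell import env
def snap(name,out):
    c=env.read_camera(name); pickle.dump(c,open(f'pics/{out}.pkl','wb'))
    cv2.imwrite(f'pics/{out}.png',c['color'][:,:,::-1]); return c
def load(out): return pickle.load(open(f'pics/{out}.pkl','rb'))
def ray(c,uv):
    p=cv2.undistortPoints(np.array([[uv]],float),c['K'],c['dist'])[0,0]
    R=c['R']; return -R.T@c['t'], R.T@np.array([p[0],p[1],1])
def onz(c,uv,z):
    o,d=ray(c,uv); return o+d*(z-o[2])/d[2]
def proj(c,X):
    return cv2.projectPoints(np.array(X,float).reshape(-1,3),cv2.Rodrigues(c['R'])[0],c['t'],c['K'],c['dist'])[0][:,0]
E
python3 - <<'E'
from h import *
a=snap('top','top0');b=snap('scene','scene0')
for c in(a,b): print((-c['R'].T@c['t']).round(3))
s=env.get_state();print(s['clock'],s['tcp_pos'],s['orientation'],s['finger_gap'])
E
```

```text
[ 0.161 -0.02   1.913]
[ 1.548 -0.07   1.158]
0.1 [ 0.18504903 -0.54396358  0.24948417] [-5.74927048e-04  8.13004722e-01 -5.82256513e-01 -5.87853484e-04] 0.0852462814642983
```

View pics/top0.png

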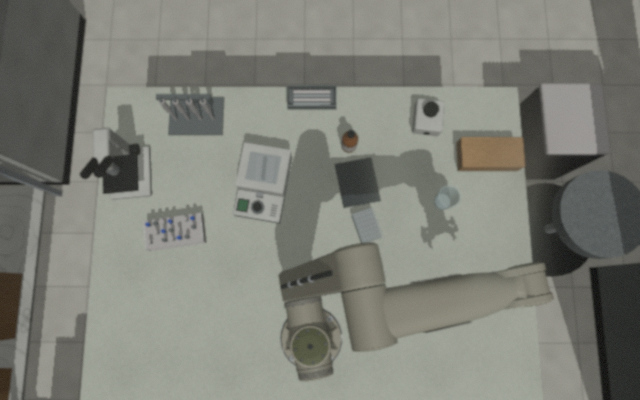

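View pics/scene0.png

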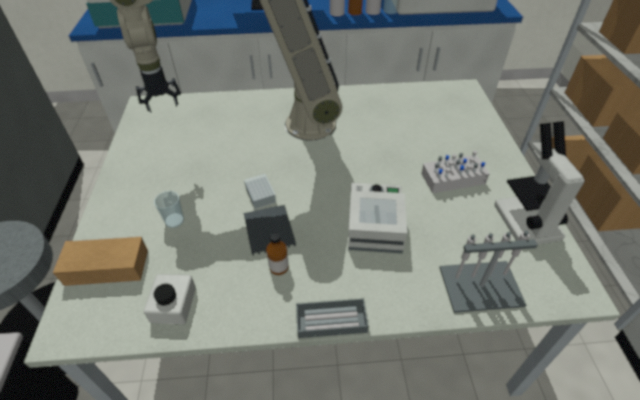

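The incubator in the top view is near (263,180), with its button near (258,207). The plate is near (357,180), the tip box near (366,222), the bottle near (349,140) and the beaker near (446,197). I'll enlarge that region.

Run:
```python
from h import *
im=cv2.imread('pics/top0.png')[125:245,225:385]
cv2.imwrite('pics/crop0.png',cv2.resize(im,None,fx=5,fy=5,interpolation=cv2.INTER_CUBIC))
```

```text
(no output)
```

View pics/crop0.png

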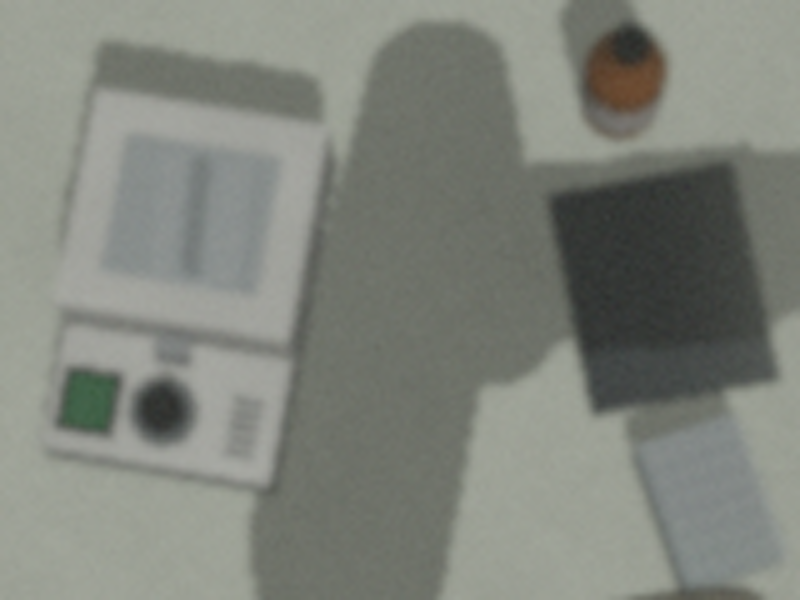

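In the crop, the lid corners are (97,87), (330,127), (295,352) and (60,305). The button is at (163,408) and the bar runs (203,155) to (190,275). The plate corners are (552,198), (732,162), (777,380) and (595,412).

Run:
```python
from h import *
c=load('top0')
def q(p,z): return onz(c,((p[0]+.5)/5-.5+225,(p[1]+.5)/5-.5+125),z)
L=np.array([q(p,.108) for p in[(97,87),(330,127),(295,352),(60,305)]])
P=np.array([q(p,.02) for p in[(552,198),(732,162),(777,380),(595,412)]])
A=np.array([q(p,.05) for p in[(45,452),(272,490)]])
B=np.array([q(p,.086) for p in[(203,155),(190,275)]])
T=np.array([q(p,.045) for p in[(637,447),(735,412),(782,563),(685,585)]])
for n,X in zip(('lid','plate','apron','bar','tip'),(L,P,A,B,T)):
    print(n,X.mean(0).round(4),X[:,:2].round(4).tolist(),np.linalg.norm(X-np.roll(X,-1,0),axis=1).round(3))
print('button',q((163,408),.072), 'bottle top',q((630,43),.16))
for n,X in(('lid',L),('plate',P)):
    d=X[0]+X[1]-X[2]-X[3];print(n,np.arctan2(d[1],d[0]), end=' ')
    e=X[0]+X[3]-X[1]-X[2];print(np.arctan2(-e[0],e[1]))
d=B[0]-B[1];print('bar',np.arctan2(d[1],d[0]))
```

```text
lid [0.6226 0.1785 0.108 ] [[0.7245, 0.2555], [0.6926, 0.0778], [0.5187, 0.1023], [0.5547, 0.2785]] [0.181 0.176 0.18  0.171]
plate [ 0.5878 -0.1806  0.02  ] [[0.66, -0.0934], [0.6892, -0.2363], [0.5135, -0.2674], [0.4884, -0.1254]] [0.146 0.178 0.144 0.175]
apron [0.4379 0.2093 0.05  ] [[0.4526, 0.2961], [0.4232, 0.1224]] [0.176 0.176]
bar [0.6298 0.1801 0.086 ] [[0.6769, 0.1761], [0.5827, 0.1842]] [0.095 0.095]
tip [ 0.415  -0.2105  0.045 ] [[0.4569, -0.1558], [0.4839, -0.2313], [0.3679, -0.2643], [0.3513, -0.1906]] [0.08  0.121 0.076 0.111]
button [0.48273187 0.20408868 0.072     ] bottle top [ 0.7415671  -0.14679826  0.16      ]
lid -0.13730780591155098 -0.18957346632301086
plate 0.17971653434825127 0.18877578493301772
bar -0.08525074154531398
```

Request:
{"name": "carry_out", "arguments": {
  "steps": [
    [-1,0,0,0,0,0,-0.158],
    [-1,0,0,0,0,0,-0.158],
    [-1,0,0,0,0,0,-0.158],
    [-1,0,0,0,0,0,-0.158],
    [-1,0,0,0,0,0,-0.158],
    [-1,0,0,0,0,0,-0.158],
    [-1,0,0,0,0,0,-0.158],
    [-1,0,0,0,0,0,-0.158],
    [-1,0,0,0,0,0,-0.158],
    [-1,0,0,0,0,0,-0.158],
    [-1,0,0,0,0,0,-0.158],
    [-1,0,0,0,0,0,-0.158],
    [-1,0,0,0,0,0,-0.158],
    [-1,0,0,0,0,0,-0.158],
    [-1,0,0,0,0,0,-0.158],
    [-1,0,0,0,0,0,-0.158],
    [-1,0,0,0,0,0,-0.158]
  ],
  "grip_force": 40
}}

```text
clock: 2.22
tcp_pos: [0.1851, -0.5441, 0.2497]
orientation: [-0.0, 0.749, 0.662, 0.0]
wrist_force: [-0.0, -0.1, 0.0]
finger_gap: -0.0002
```

Request:
{"name": "carry_out", "arguments": {
  "steps": [
    [-1,0.041,0.0105,0,0,0,0],
    [-1,0.041,0.0105,0,0,0,0],
    [-1,0.041,0.0105,0,0,0,0],
    [-1,0.041,0.0105,0,0,0,0],
    [-1,0.041,0.0105,0,0,0,0],
    [-1,0.041,0.0105,0,0,0,0],
    [-1,0.041,0.0105,0,0,0,0],
    [-1,0.041,0.0105,0,0,0,0],
    [-1,0.041,0.0105,0,0,0,0],
    [-1,0.041,0.0105,0,0,0,0],
    [-1,0.041,0.0105,0,0,0,0],
    [-1,0.041,0.0105,0,0,0,0],
    [-1,0.041,0.0105,0,0,0,0],
    [-1,0.041,0.0105,0,0,0,0],
    [-1,0.041,0.0105,0,0,0,0],
    [-1,0.041,0.0105,0,0,0,0],
    [-1,0.041,0.0105,0,0,0,0],
    [-1,0.041,0.0105,0,0,0,0],
    [-1,0.041,0.0105,0,0,0,0],
    [-1,0,0,0,0,0,0]
  ]
}}

```text
clock: 4.72
tcp_pos: [0.4827, 0.2049, 0.2494]
orientation: [-0.0, 0.75, 0.662, -0.0]
wrist_force: [0.0, -0.0, -0.2]
finger_gap: -0.0
```

Run:
```python
from h import *
c=snap('wrist','w1')
print((-c['R'].T@c['t']).round(3), proj(c,[[.4827,.2041,.072],[.6226,.1785,.108],[.4827,.2049,.2304]]).round(0).tolist())
```

```text
[0.416 0.213 0.373] [[320.0, 185.0], [312.0, 333.0], [321.0, 255.0]]
```

View pics/w1.png

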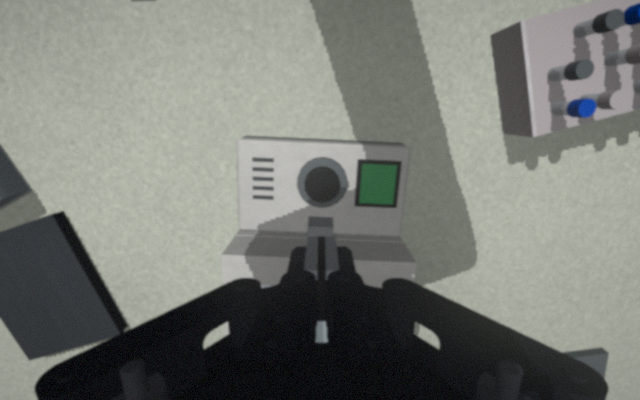

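The wrist view shows the button at (323,184), where (320,185) was predicted, so it agrees within 2 mm. I'll descend and press.

Request:
{"name": "carry_out", "arguments": {
  "steps": [
    [-1,0,0,0.03,0,0,0],
    [-1,0,0,0.04,0,0,0],
    [-1,0,0,0.04,0,0,0],
    [-1,0,0,0.03,0,0,0],
    [-1,0,0,0.01,0,0,0],
    [-1,0,0,0,0,0,0],
    [-1,0,0,0.005,0,0,0],
    [-1,0,0,0.003,0,0,0],
    [-1,0,0,0.003,0,0,0]
  ]
}}

```text
clock: 5.9
tcp_pos: [0.4828, 0.2029, 0.0898]
orientation: [0.0, 0.751, 0.661, 0.001]
wrist_force: [-0.9, -0.4, 3.0]
finger_gap: 0.0003
```

Request:
{"name": "carry_out", "arguments": {
  "steps": [
    [-1,0,0,0.002,0,0,0],
    [-1,0,0,0.001,0,0,0],
    [-1,0,0,0,0,0,0]
  ]
}}

```text
clock: 6.28
tcp_pos: [0.4828, 0.2029, 0.0866]
orientation: [0.0, 0.751, 0.661, 0.0]
wrist_force: [1.2, 0.2, 2.3]
finger_gap: 0.0
```

Request:
{"name": "carry_out", "arguments": {
  "steps": [
    [-1,0,0,0.001,0,0,0],
    [-1,0,0,0,0,0,0]
  ]
}}

```text
clock: 6.52
tcp_pos: [0.4828, 0.2029, 0.0855]
orientation: [0.0, 0.751, 0.661, 0.0]
wrist_force: [1.7, 0.2, 4.5]
finger_gap: 0.0002
```

Request:
{"name": "carry_out", "arguments": {
  "steps": [
    [-1,0,0,-0.02,0,0,0],
    [-1,0,0,-0.04,0,0,0],
    [-1,0,-0.01,-0.05,0,0,0],
    [-1,0,-0.02,-0.05,0,0,0],
    [-1,0,-0.02,-0.03,0,0,0],
    [-1,0,0,0,0,0,0],
    [-1,0,0,0,0,0,0],
    [-1,0,0,0,0,0,0],
    [-1,0,0,0,0,0,0],
    [1,0,0,0,0,0,0]
  ]
}}

```text
clock: 7.78
tcp_pos: [0.4327, 0.209, 0.2745]
orientation: [-0.0, 0.751, 0.66, -0.001]
wrist_force: [0.3, 1.1, 0.4]
finger_gap: 0.0172
```

Run:
```python
from h import *
a=snap('top','top1');b=snap('scene','scene1')
f=lambda im:cv2.resize(im,None,fx=4,fy=4,interpolation=cv2.INTER_CUBIC)
cv2.imwrite('pics/mix1.png',np.hstack([f(cv2.imread('pics/top1.png')[125:245,225:325]),f(cv2.imread('pics/scene1.png')[150:270,330:430])]))
```

```text
(no output)
```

View pics/mix1.png

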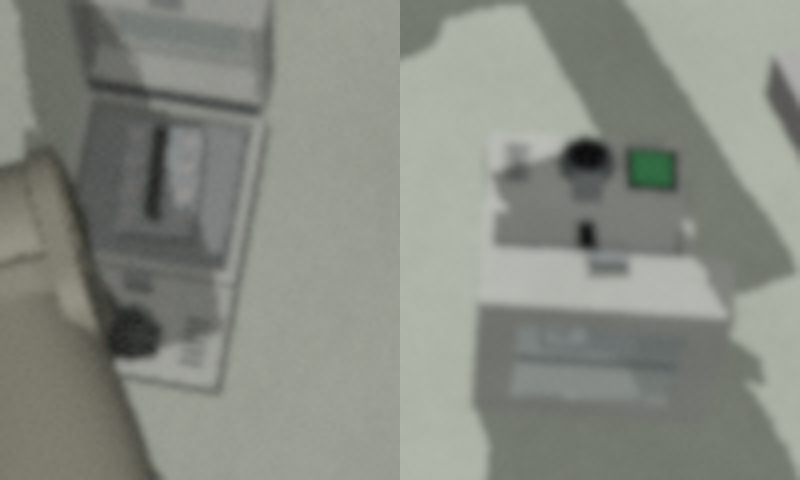

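The lid is open, and the bar in the top view (left half) runs (160,127) to (151,218).

Run:
```python
from h import *
c=load('top1')
q=lambda p,z: onz(c,((p[0]+.5)/4-.5+225,(p[1]+.5)/4-.5+125),z)
a,b=q((160,127),.094),q((151,218),.094);d=a-b
print(a,b,(a+b)/2,np.linalg.norm(d),np.arctan2(d[1],d[0]))
s=env.get_state();print(s['clock'],s['tcp_pos'],s['finger_gap'])
```

```text
[0.67162061 0.17737661 0.094     ] [0.58265937 0.18415081 0.094     ] [0.62713999 0.18076371 0.094     ] 0.08921878719018171 -0.07600115092703148
7.875 [0.43271695 0.20909775 0.27490272] 0.03188820292530231
```

Request:
{"name": "carry_out", "arguments": {
  "steps": [
    [1,0,0.04,0,0,0,0],
    [1,0,0.04,0,0,0,0],
    [1,-0.001,0.04,0.01,0,0,0],
    [1,-0.001,0.04,0.02,0,0,0],
    [1,-0.001,0.036,0.02,0,0,0],
    [1,0,0,0.02,0,0,-0.053],
    [1,0,0,0,0,0,0],
    [1,0,0,0,0,0,0]
  ]
}}

```text
clock: 8.88
tcp_pos: [0.6267, 0.1814, 0.2061]
orientation: [0.0, 0.733, 0.68, 0.0]
wrist_force: [0.6, -0.2, 1.1]
finger_gap: 0.0852
```

Run:
```python
from h import *
c=snap('wrist','w2')
a=np.array([.627,.181,.094]);d=.045*np.array([np.cos(.076),-np.sin(.076),0])
s=env.get_state();print(s['tcp_pos'],s['orientation'],s['finger_gap'])
print(proj(c,[a,a+d,a-d]).round(0).tolist())
```

```text
[0.62686241 0.18148858 0.20662298] [4.97519349e-04 7.33149029e-01 6.80067498e-01 6.72109589e-04] 0.08542387122979023
[[321.0, 203.0], [321.0, 256.0], [321.0, 145.0]]
```

View pics/w2.png

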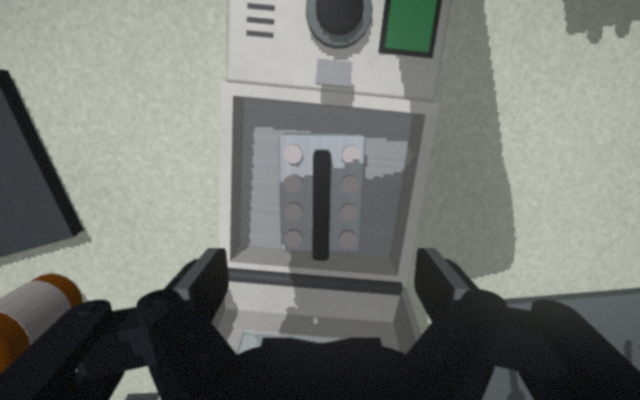

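The bar spans (322,149) to (321,260). It lies along the tool y axis and about 3 mm farther in x than estimated. I'll descend and grip.

Request:
{"name": "carry_out", "arguments": {
  "steps": [
    [1,0,0.003,0.02,0,0,0],
    [1,0,0,0.03,0,0,0],
    [1,0,0,0.03,0,0,0],
    [1,0,0,0.025,0,0,0],
    [1,0,0,0.014,0,0,0],
    [1,0,0,0,0,0,0],
    [-1,0,0,0,0,0,0],
    [-1,0,0,0,0,0,0],
    [-1,0,0,0,0,0,0],
    [-1,0,0,0,0,0,0],
    [-1,0,0,0,0,0,0],
    [-1,0,0,0,0,0,0],
    [-1,0,0,0,0,0,0]
  ],
  "grip_force": 60
}}

```text
clock: 10.55
tcp_pos: [0.6301, 0.1811, 0.0868]
orientation: [0.0, 0.733, 0.68, 0.0]
wrist_force: [-0.1, -0.0, 5.2]
finger_gap: 0.0127
```

Request:
{"name": "carry_out", "arguments": {
  "steps": [
    [-1,0,0,-0.005,0,0,0],
    [-1,0,0,-0.01,0,0,0],
    [-1,0,0,-0.02,0,0,0],
    [-1,0,0,-0.025,0,0,0],
    [-1,0,0,-0.025,0,0,0],
    [-1,0,0,-0.02,0,0,0],
    [-1,0,0,-0.01,0,0,0],
    [-1,0,0,0,0,0,0]
  ]
}}

```text
clock: 11.55
tcp_pos: [0.6299, 0.181, 0.2017]
orientation: [0.0, 0.733, 0.68, 0.0]
wrist_force: [0.2, 0.3, -4.1]
finger_gap: 0.013
```

Request:
{"name": "carry_out", "arguments": {
  "steps": [
    [-1,-0.01,-0.001,0,0,0,0],
    [-1,-0.02,-0.001,0,0,0,0],
    [-1,-0.03,-0.001,0,0,0,0],
    [-1,-0.03,-0.001,0,0,0,0],
    [-1,-0.03,-0.001,0,0,0,0],
    [-1,-0.03,-0.001,0,0,0,0],
    [-1,-0.03,-0.001,0,0,0,0],
    [-1,-0.03,-0.001,0,0,0,0],
    [-1,-0.03,-0.001,0,0,0,0],
    [-1,-0.03,-0.001,0,0,0,0],
    [-1,-0.03,-0.001,0,0,0,0],
    [-1,-0.03,-0.001,0,0,0,0],
    [-1,-0.03,-0.001,0,0,0,0],
    [-1,-0.02,-0.001,0,0,0,0],
    [-1,-0.01,0,0,0,0,0],
    [-1,-0.004,0,0,0,0,0],
    [-1,0,0,0,0,0,0]
  ]
}}

```text
clock: 13.68
tcp_pos: [0.5863, -0.2104, 0.2012]
orientation: [-0.0, 0.733, 0.68, 0.0]
wrist_force: [-0.2, 0.9, -4.3]
finger_gap: 0.0131
```

Run:
```python
from h import *
c=snap('wrist','w3');s=env.get_state();print(s['tcp_pos'],s['wrist_force'],s['finger_gap'])
R=np.array([[np.cos(.185),-np.sin(.185)],[np.sin(.185),np.cos(.185)]])
P=[[*(np.array([.588,-.181])+R@[x,y]),.02] for x,y in((-.09,-.075),(-.09,.075),(.09,.075),(.09,-.075))]
print(proj(c,P).round(0).tolist())
```

```text
[ 0.58637259 -0.21011687  0.20128383] [-0.03051299 -0.1748569  -5.57361579] 0.012995839050764162
[[251.0, 113.0], [408.0, 69.0], [440.0, 246.0], [303.0, 279.0]]
```

View pics/w3.png

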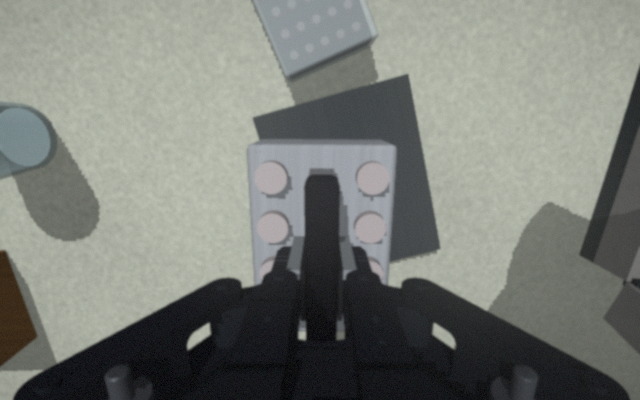

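The block hangs upright. The plate corners at (254,117), (408,75) and (440,247) fit the plan, with a 3–4 mm x correction. The arm is 29 mm too far in y, which I'll correct before lowering.

Request:
{"name": "carry_out", "arguments": {
  "steps": [
    [-1,0.01,0.001,0,0,0,0],
    [-1,0.01,0.001,0,0,0,0],
    [-1,0.009,0.001,0,0,0,0],
    [-1,0,0,0.01,0,0,0],
    [-1,0,0,0.02,0,0,0],
    [-1,0,0,0.025,0,0,0],
    [-1,0,0,0.025,0,0,0],
    [-1,0,0,0.015,0,0,0],
    [-1,0,0,0.008,0,0,0],
    [-1,0,0,0.005,0,0,0],
    [-1,0,0,0.002,0,0,0],
    [-1,0,0,0,0,0,0]
  ]
}}

```text
clock: 15.22
tcp_pos: [0.5918, -0.1823, 0.0918]
orientation: [0.0, 0.733, 0.68, 0.0]
wrist_force: [-0.0, -0.1, -4.7]
finger_gap: 0.0127
```

Request:
{"name": "carry_out", "arguments": {
  "steps": [
    [-1,0,0,0.002,0,0,0],
    [-1,0,0,0.001,0,0,0],
    [-1,0,0,0.001,0,0,0],
    [-1,0,0,0.001,0,0,0],
    [-1,0,0,0,0,0,0]
  ]
}}

```text
clock: 15.85
tcp_pos: [0.5915, -0.1822, 0.0868]
orientation: [0.0, 0.733, 0.68, 0.0]
wrist_force: [-1.8, 1.6, 0.7]
finger_gap: 0.013
```

The weight is now on the plate, so I'll release and rise.

Request:
{"name": "carry_out", "arguments": {
  "steps": [
    [0.2,0,0,0,0,0,0],
    [0.2,0,0,0,0,0,0],
    [0.2,0,0,0,0,0,0],
    [0.2,0,0,0,0,0,0],
    [0.2,0,0,-0.01,0,0,0],
    [0.2,0,0,-0.03,0,0,0],
    [0.2,0,0,-0.04,0,0,0],
    [0.2,0,-0.02,-0.05,0,0,0],
    [0.2,0,-0.05,-0.03,0,0,0],
    [0.2,0,-0.05,0,0,0,0],
    [0.2,0,0,0,0,0,0]
  ]
}}

```text
clock: 17.23
tcp_pos: [0.4686, -0.1723, 0.2475]
orientation: [-0.0, 0.733, 0.68, -0.0]
wrist_force: [-0.4, -0.7, 0.1]
finger_gap: 0.0513
```

Run:
```python
from h import *
c=snap('wrist','w4');snap('scene','scene2')
f=lambda im,k:cv2.resize(im,None,fx=k,fy=k,interpolation=cv2.INTER_CUBIC)
w=cv2.resize(cv2.imread('pics/w4.png'),(480,300));s=cv2.imread('pics/scene2.png')[130:280,150:420]
s=cv2.resize(s,(480,267),interpolation=cv2.INTER_CUBIC)
cv2.imwrite('pics/fin.png',np.vstack([w,s]));st=env.get_state();print(st['tcp_pos'],st['wrist_force'])
```

```text
[ 0.47206805 -0.17344921  0.24737074] [ 0.75341449 -0.34177954 -0.4335116 ]
```

View pics/fin.png

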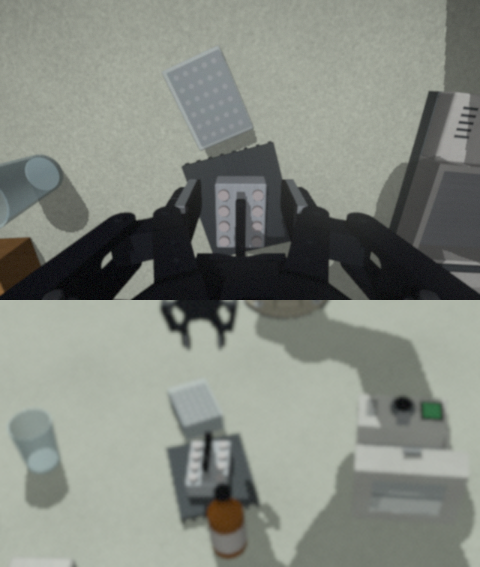

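The block stands upright and free near the plate's middle, the lid is open, and the tip box and beaker look unmoved.

```bash
python3 -c "
from workcell import env
print(env.hand_in())"
```

```text
the job is handed in; nothing more can be done
None
```

The job is handed in, at about 17 s of robot time. The hand-in reports no verdict, so the results below are from my own checks.

- **Release and lid:** I pressed the button with the closed fingers to an estimated 5 mm of travel, and the lid sprang open. It was still open in the last pictures.
- **Block:** I gripped it by the bar at about 13 mm finger opening and lifted it upright. I set it down on the plate with the release pose within about 2 mm of the plate's estimated centre. The last pictures show it upright and free of the gripper, with the arm clear and the wrist force near zero.
- **Bystanders:** The tip box and beaker look unmoved. I did not check the tube rack in the final view, but the arm never went near it.

Three things were off along the way:

- **Carry:** I overshot by 29 mm in y when I added up the carry steps. The wrist camera showed it, and I corrected it before lowering.
- **Camera estimates:** The first estimates for the bar and the plate were 3–4 mm out in x. I corrected both.
- **Block yaw:** I left the block turned about 0.26 rad relative to the plate, since its yaw was not required.

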